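# Load the particleboard jar tray, tall at the back

## Robot

A 6-joint arm with a two-finger parallel gripper is mounted at the origin on the work surface. World frame = base frame: x ahead of the robot, y to its left, z up, the work surface at z = 0. Lengths are in m, angles in rad, forces in N, time in s.
With the tool pointing down it reaches from about 0.275 to 0.825 m from the base axis. Payload 5.2 kg.
Tool frame: the origin (TCP) lies at the very end of the fingers, on their centre line; the grasp point (between the pads) lies 19 mm behind it (r.tcp_to_grasp is the distance from the TCP to the grasp point, in m); z points along the fingers, y is the direction in which the jaws open and shut (so a half turn about z gives the same grasp; the last joint's range is limited). The gripper opens to 93 mm and grips with 3 to 60 N. Pads are 15 mm wide; open, the fingers measure 128 mm over their backs; the gripper's body (75 mm by 188 mm) begins 65 mm behind the grasp point.
Start: joints at [1.102, 0.259, 1.535, -0, 1.348, -0.203], TCP at [0.144, 0.531, 0.219] pointing down, gripper open.
Joint ranges: [-3.14, 3.14], [-0.91, 2.08], [0.19, 2.58], [-1.22, 4.36], [0.22, 2.71], [-3.12, 3.12]. Speed limits (rad/s): [2.57, 2.57, 3.14, 3.14, 3.14, 3.14].

## Interface

Orientations are given as a unit quaternion [w, x, y, z].
In Python, from cell import r gives the robot as it stands.
- The arm moves only by the tool arm_command, never from a script. Its argument "targets" is a list of rows, each a list of 3 entries, a list of its own where there are three numbers: the shift along the tool's x, y, z in mm, then the turn, a rotation vector about the tool's x, y, z in rad, then the finger opening in mm, from 0 to 93. In form: [[[x, y, z], [wx, wy, wz], claw], ...]. A call has 1 to 20 rows; each row is the pose to reach, as a shift and turn from the pose commanded when the call began, along the tool's axes at that moment; what a row does not reach only later rows make up. A row lasts 1/10 s, in which the tool goes at most 50 mm and 8.59 degrees, less where a joint would pass 70% of its speed; a pose out of reach is approached as far as the arm can. A call with a gripper value outside its range is refused whole. The fingers move at their own pace and stop on an object; "squeeze" is the grip in N (left out, the last holds). Time passes only in rows, so rows that repeat a pose let the fingers close. It gives the time, the measured TCP pose, the force and the opening at its end, in the units of the state.
- r.get_state(): the state, without advancing time (a new reading comes with each control period).
- r.snapshot(name): name is "scene" or "top"; returns a dict with "image" (480x640x3 uint8, red, green, blue), "z_map" (480x640 float32, m along the optical axis (not along the pixel's ray), 0 where there is no reading), "K" (3x3 intrinsics, pixels), "position" and "orientation" of the camera in the world. Camera axes: x right, y up, looking along -z (the intrinsics and any distortion apply to the point x, -y, -z); pixel columns grow to the right and rows downward; lengths in m; the calibration is good to about 2 mm. A picture is of the moment at which its call begins.
- r.finish_job(): hands the job in, once; it reports no verdict.
The state is a dict: "time_s": time; "q": joint angles; "joint_velocities": joint speeds; "joint_efforts": joint torques, N m; "position": TCP position; "tool_rot": TCP orientation; "ft_force": force on the tool from outside, world axes, zero at the start; "moment": the same for the moment, N m; "opening": finger opening in m.
Only numpy, scipy, OpenCV 4.12 (cv2) and the standard library are available. Lean on these libraries where they do the work, as an engineer would, in place of code of your own. Each camera call takes 0.05 s, during which the arm holds its last target.

## Task

Load the low particleboard tray from the back forwards: first stand the tallest of the three jars upright in the back bay, by the raised rail on the side away from you, then the shortest one upright in the front bay, without touching the tall jar again as you load the short one. Set the jars down gently rather than dropping them, tip none of them over, and leave the middle-sized jar, the crock, the lid stack and the lid-sealing key where they stand.

Things in the scene. Friction and masses are not known exactly. Their poses are not given: they have to be found in the camera images.
- tall_jar_mid (a point): closed round glass jar of dark preserves, flat steel lid, 56 mm diameter straight body up to 24 mm below its top, 140 mm tall (the tallest of the three jars), about 0.42 kg (varies by a quarter), standing upright loose on the worktop. This point is the jar's centre, half-way up (70.0 mm above its underside); z is the jar's axis, up
- short_jar_mid (a point): closed round glass jar of dark preserves, flat steel lid, 56 mm diameter straight body up to 24 mm below its top, 75 mm tall (the shortest of the three jars), about 0.21 kg (varies by a quarter), standing upright loose on the worktop. This point is the jar's centre, half-way up (37.5 mm above its underside); z is the jar's axis, up
- middle_jar_mid (a point): closed round glass jar of dark preserves, flat steel lid, 56 mm diameter straight body up to 24 mm below its top, 105 mm tall (the middle one of the three jars), about 0.31 kg (varies by a quarter), standing upright loose on the worktop. This point is the jar's centre, half-way up (52.5 mm above its underside); z is the jar's axis, up. Bystander, stays where it is
- back_bay (a point): floor centre of the tray's back bay (far from the robot), 12 mm above the worktop, 90 by 90 mm inside. x points from front bay to back bay, y along the width, z up. A rail 40 mm high above the worktop closes the back; other edges as at the front bay
- front_bay (a point): floor centre of the tray's front bay (near the robot), 100 mm before the back bay's centre, 12 mm above the worktop, same axes, 90 by 90 mm inside. The fixed bare particleboard tray is 210 mm long (front to back) by 110 mm wide; strips 10 mm wide, 20 mm high above the worktop, edge its sides and front and part the two bays
- crock: open blue ceramic crock, 110 mm diameter, 120 mm tall, origin at the centre of its underside. Bystander
- lid_stack: stack of white plastic lids, 86 mm diameter, 42 mm tall, origin at the centre of its underside. Bystander
- seal_key: steel lid-sealing key standing on its 88 mm round head, with a crank arm on top and an upright wooden grip 73 mm off its axis along x, 100 mm tall in all; origin at the centre of its underside. Bystander
Mind the look-alikes: they are no part of the job. What is shaped like the part that bears short_jar_mid but orange, purple or red is not meant.

How it is judged:
By the outcome, as a careful person would: the job done as asked, in the order asked, and still so for the second after the job is handed in, with the robot touching nothing.
It also fails if it takes over 69 s, if anything falls off the work surface, if the arm or the gripper's body presses on something with over 40 N, if the wrist force passes 120 N, or if a joint passes its speed limit or range.

## Working session

There is one attempt and no reset: what is moved stays moved. The work goes in short steps, Python scripts to look and compute and a tool call to move; the robot and the scene stay as the last step left them, time stands still between calls to the robot, and variables do not carry over. Pictures are saved under pics/ and viewed, and the job is handed in when it is done.

Besides the shell and the picture viewer there is one more tool, called after ">>>" as name(argument=value, ...), one argument or row to a line, values as JSON. arm_command: Moves the arm, as the interface text tells. Its arguments: {"type":"object","properties":{"targets":{"type":"array","items":{"type":"array"}},"squeeze":{"type":"number"}},"required":["targets"]}

```bash
ls; mkdir -p pics; cat > h.py <<'E'
import numpy as np, cv2
from scipy.spatial.transform import Rotation as R
from cell import r
def snap(n,f):
    s=r.snapshot(n); cv2.imwrite('pics/'+f,s['image'][:,:,::-1]); np.savez(f'{n}.npz',**s); return s
def pts(s):
    K=s['K'];z=s['z_map'];v,u=np.mgrid[:480,:640]
    p=np.stack([(u-K[0,2])/K[0,0]*z,-(v-K[1,2])/K[1,1]*z,-z],-1)
    q=np.array(s['orientation']); return p@R.from_quat(q[[1,2,3,0]]).as_matrix().T+np.array(s['position'])
E
python3 - <<'E'
from h import *
for n in('scene','top'):
    s=snap(n,n+'1.png'); print({k:v for k,v in s.items() if k not in('image','z_map')}, (s['z_map']>0).mean())
print(r.get_state())
E
```

```text
pics
{'K': array([[540.05023614,   0.        , 313.75665461],
       [  0.        , 540.05023614, 234.27992719],
       [  0.        ,   0.        ,   1.        ]]), 'position': array([1.2511499 , 0.9670433 , 0.98173234]), 'orientation': array([0.29334996, 0.14194649, 0.40779864, 0.8529345 ])} 0.989990234375
{'K': array([[475.92123312,   0.        , 313.09532787],
       [  0.        , 475.92123312, 238.75004922],
       [  0.        ,   0.        ,   1.        ]]), 'position': array([0.34555759, 0.03346604, 1.12147245]), 'orientation': array([-0.70038832, -0.0707379 ,  0.0751545 ,  0.70626068])} 0.9960774739583333
{'time_s': 0.1, 'q': array([ 1.10221474e+00,  2.59280531e-01,  1.53591528e+00, -5.68389415e-06,
        1.34800224e+00, -2.02806334e-01]), 'joint_velocities': array([-7.37440341e-04, -3.14738195e-06, -4.11934422e-03, -1.34565990e-03,
       -1.04073225e-04,  1.05861650e-03]), 'joint_efforts': array([ 2.60566805e-03, -4.38201714e+01, -2.84646142e+01,  7.23439408e-02,
        3.60481348e-02, -7.14715429e-05]), 'position': array([0.14422979, 0.53027003, 0.21791866]), 'tool_rot': array([-2.61811713e-04,  1.32496191e-01,  9.91183189e-01, -7.58805457e-04]), 'ft_force': array([0.23128914, 0.1862725 , 0.26101161]), 'moment': array([-0.04484894, -0.03883959,  0.02703046]), 'opening': 0.09287394442793272}
```

View pics/scene1.png

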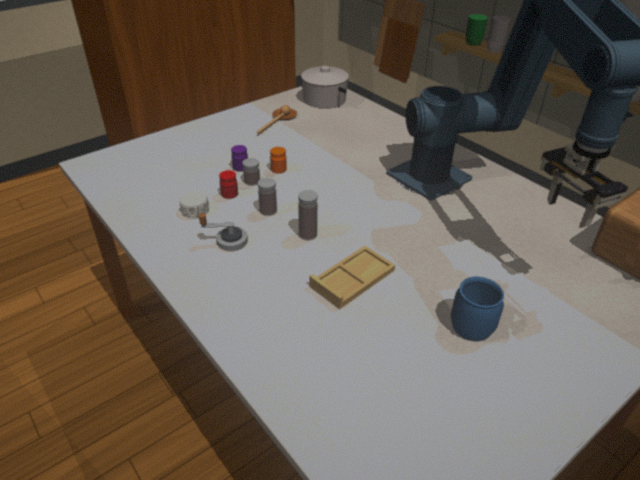

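View pics/top1.png

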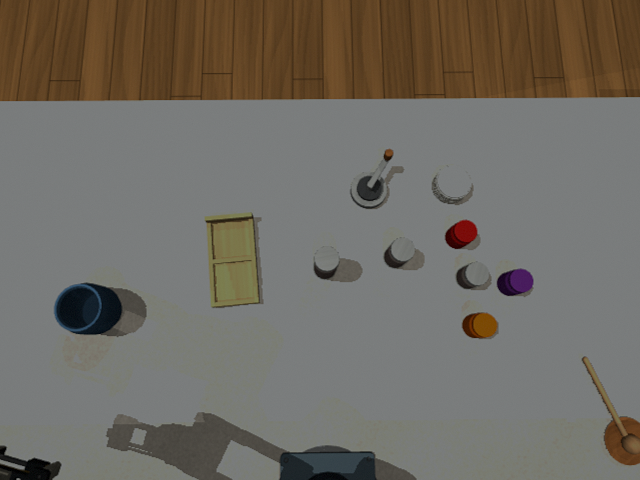

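The top view shows the tall jar's lid at about (326,260), the middle jar at (400,250) and the grey short jar at (474,275). Red, purple and orange look-alikes stand round the short jar. The tray spans (206-260, 213-306) with its rail at the top, and the crock is on the left at (88,308). Next I'll measure these.

```bash
python3 - <<'E'
from h import *
s=dict(np.load('top.npz')); P=pts(s); sc=dict(np.load('scene.npz')); Q=pts(sc)
print('table z', np.median(P[150:200,20:180,2]), np.median(P[300:400,300:400,2]))
def fit(P,u0,u1,v0,v1,h,name):
    A=P[v0:v1,u0:u1].reshape(-1,3); A=A[abs(A[:,2]-h)<.006]
    if len(A)<10: print(name,'few',len(A));return
    (c,w,a)=cv2.minAreaRect((A[:,:2]*1000).astype(np.float32)); cc,rr=cv2.minEnclosingCircle((A[:,:2]*1000).astype(np.float32))
    print(name,'n',len(A),'mean',A.mean(0).round(4),'z',np.median(A[:,2]).round(4),'rect',np.round(c,1),np.round(w,1),round(a,1),'circ',np.round(cc,1),round(rr,1))
fit(P,305,350,240,285,.140,'tall');fit(P,380,420,230,275,.105,'mid');fit(P,455,491,258,293,.075,'short')
fit(P,440,480,215,255,.075,'red');fit(P,495,538,262,300,.075,'purple');fit(P,460,500,308,342,.075,'orange')
fit(P,195,270,225,315,.020,'strips');fit(P,195,270,205,235,.040,'rail');fit(P,195,270,205,315,.012,'floor')
fit(P,40,130,270,345,.118,'crock');fit(P,345,395,165,215,.02,'keyhead')
# same from scene camera
for nm,w,h in(('tall',(290,325,185,242),.140),('mid',(255,280,172,218),.105),('short',(240,262,155,188),.075)): fit(Q,*w,h,nm+' scene')
A=Q[240:310,300:400].reshape(-1,3)
for h in(.02,.04): fit(Q,300,400,240,310,h,f'tray scene {h}')
E
```

```text
table z 0.0008944691646235459 0.0008836232310512893
tall n 491 mean [ 0.5095 -0.0021  0.1406] z 0.1405 rect [510.1  -2.4] [50.3 51.5] 89.4 circ [509.6  -2. ] 26.6
mid n 456 mean [ 0.5343 -0.1681  0.1055] z 0.1057 rect [ 534.8 -168.4] [50.3 51.5] 44.0 circ [ 535.  -168.7] 26.8
short n 447 mean [ 0.4839 -0.3365  0.0754] z 0.0755 rect [ 484.2 -337.5] [52.2 51.3] 77.0 circ [ 484.8 -337.4] 27.0
red n 423 mean [ 0.5809 -0.3184  0.0753] z 0.0753 rect [ 581.5 -318.6] [50.3 52.8] 42.6 circ [ 581.1 -319.7] 27.2
purple n 458 mean [ 0.4682 -0.4332  0.0754] z 0.0755 rect [ 468.3 -433.8] [49.4 52.1] 1.0 circ [ 468.6 -433.8] 27.1
orange n 479 mean [ 0.3722 -0.3442  0.0755] z 0.0756 rect [ 372.1 -344.8] [52.6 49.2] 89.1 circ [ 372.5 -344.7] 26.5
strips n 1878 mean [0.5109 0.2156 0.0185] z 0.0185 rect [520.3 214.6] [193.1 110.6] 4.9 circ [520.5 215.7] 110.1
rail n 232 mean [0.6279 0.2252 0.04  ] z 0.0402 rect [628.2 224.2] [ 12.1 108.6] 5.4 circ [628.  224.1] 54.4
floor n 3040 mean [0.5273 0.2157 0.0129] z 0.0129 rect [533.7 213.4] [175.  250.5] 88.1 circ [523.8 218.6] 136.8
crock n 573 mean [0.4146 0.5237 0.119 ] z 0.1196 rect [414.7 517.5] [99.1 95.2] 89.5 circ [414.1 517.5] 50.3
keyhead n 485 mean [ 0.6924 -0.1078  0.0221] z 0.0224 rect [ 698.4 -110.7] [86.5 85.9] 40.7 circ [ 698.9 -110.3] 44.2
tall scene n 182 mean [5.148e-01 5.000e-04 1.386e-01] z 0.1385 rect [513.9  -1.3] [56.2 49.2] 51.8 circ [512.8  -0. ] 28.5
mid scene n 154 mean [ 0.5388 -0.1663  0.1032] z 0.1031 rect [ 538.4 -166.9] [55.7 51.4] 47.8 circ [ 538.9 -167.5] 29.6
short scene n 126 mean [ 0.4887 -0.3343  0.0737] z 0.0738 rect [ 487.1 -335. ] [52.1 52. ] 18.6 circ [ 489.2 -337.6] 30.3
tray scene 0.02 n 934 mean [0.5288 0.219  0.0183] z 0.0181 rect [531.4 216.5] [215.4 115.5] 4.8 circ [531.8 215.5] 118.0
tray scene 0.04 n 173 mean [0.6317 0.2273 0.0381] z 0.038 rect [631.1 224.2] [ 14.4 111. ] 4.2 circ [631.9 224.2] 55.7
```

```bash
cat >> h.py <<'E'
def go(p,yaw=None):
    """shift (mm) and turn in present tool axes to TCP p (m), pointing down, jaw (tool y) along yaw deg (mod 180)"""
    st=r.get_state(); q=np.array(st['tool_rot']); T=R.from_quat(q[[1,2,3,0]]); M=T.as_matrix()
    print('t',round(st['time_s'],2),'pos',st['position'].round(4),'jaw yaw',np.degrees(np.arctan2(M[1,1],M[0,1])).round(1),'q6',st['q'][5].round(2),'F',st['ft_force'].round(1),'open',round(st['opening'],4),'tilt',np.degrees(np.arccos(-M[2,2])).round(2))
    print('shift',(M.T@(np.array(p)-st['position'])*1000).round(1))
    if yaw is not None:
        for k in(0,180):
            a=np.radians(yaw+k); y=np.array([np.cos(a),np.sin(a),0]); z=np.array([0,0,-1.]); D=np.c_[np.cross(y,z),y,z]
            print('turn',R.from_matrix(M.T@D).as_rotvec().round(3))
    return M
E
python3 - <<'E'
from h import *
print(go([.5118,-.0015,.22],95).round(3))
E
```

```text
t 0.1 pos [0.1442 0.5303 0.2179] jaw yaw 74.8 q6 -0.2 F [0.2 0.2 0.3] open 0.0929 tilt 0.09
shift [-494.3 -416.6   -1.6]
turn [-0.002 -0.001 -0.353]
turn [-1.000e-03  2.000e-03  2.789e+00]
[[-0.965  0.263 -0.001]
 [ 0.263  0.965 -0.001]
 [ 0.    -0.002 -1.   ]]
```

>>> arm_command(
  targets=[
    [[-494, -417, -2], [0, 0, -0.353], 93],
    [[-494, -417, -2], [0, 0, -0.353], 93],
    [[-494, -417, -2], [0, 0, -0.353], 93],
    [[-494, -417, -2], [0, 0, -0.353], 93],
    [[-494, -417, -2], [0, 0, -0.353], 93],
    [[-494, -417, -2], [0, 0, -0.353], 93],
    [[-494, -417, -2], [0, 0, -0.353], 93],
    [[-494, -417, -2], [0, 0, -0.353], 93],
    [[-494, -417, -2], [0, 0, -0.353], 93],
    [[-494, -417, -2], [0, 0, -0.353], 93],
    [[-494, -417, -2], [0, 0, -0.353], 93],
    [[-494, -417, -2], [0, 0, -0.353], 93],
    [[-494, -417, -2], [0, 0, -0.353], 93],
    [[-494, -417, -2], [0, 0, -0.353], 93],
    [[-494, -417, -2], [0, 0, -0.353], 93],
    [[-494, -417, -2], [0, 0, -0.353], 93],
    [[-494, -417, -2], [0, 0, -0.353], 93],
    [[-494, -417, -2], [0, 0, -0.353], 93],
  ],
)

```text
time_s: 1.9
position: [0.5109, -0.0, 0.2209]
tool_rot: [0.0, -0.045, 0.999, 0.0]
ft_force: [-0.1, -0.5, -0.7]
opening: 0.093
```

```bash
python3 - <<'E'
from h import *
print(go([.5118,-.0015,.071],95).round(3)); snap('scene','scene2.png'); snap('top','top2.png')
E
```

```text
t 1.9 pos [ 0.5109 -0.      0.2209] jaw yaw 95.1 q6 -1.88 F [-0.1 -0.5 -0.7] open 0.093 tilt 0.01
shift [ -0.7  -1.5 149.9]
turn [0.    0.    0.002]
turn [-0.    0.   -3.14]
[[-0.996 -0.089  0.   ]
 [-0.089  0.996  0.   ]
 [-0.     0.    -1.   ]]
```

View pics/scene2.png

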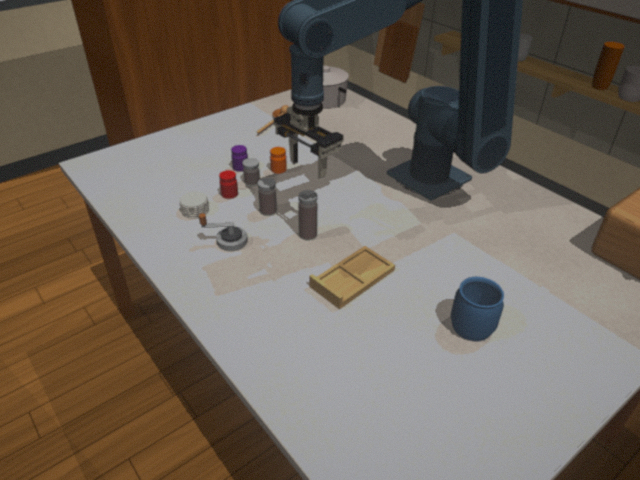

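Gripper hangs above the tall jar, with fingertips at about (296,163) and (323,177) and the jar's lid at (308,195). Before descending I'll check the finger midpoint against the calibration.

```bash
python3 - <<'E'
from h import *
for n in('scene','top'):
    s=dict(np.load(n+'.npz')); q=s['orientation'];K=s['K']
    M=R.from_quat(q[[1,2,3,0]]).as_matrix()
    for p in([.511,0,.221],[.511,.0465,.221],[.511,-.0465,.221],[.5118,-.0015,.14]):
        c=(np.array(p)-s['position'])@M; print(n,p,(K@np.array([c[0],-c[1],-c[2]])/-c[2])[:2].round(1))
s=cv2.imread('pics/scene2.png')[140:250,260:360]; cv2.imwrite('pics/crop2.png',cv2.resize(s,None,fx=5,fy=5,interpolation=2))
E
```

```text
scene [0.511, 0, 0.221] [308.  169.5]
scene [0.511, 0.0465, 0.221] [319. 177.]
scene [0.511, -0.0465, 0.221] [297.5 162.2]
scene [0.5118, -0.0015, 0.14] [307.6 194.6]
top [0.511, 0, 0.221] [327.2 250.5]
top [0.511, 0.0465, 0.221] [303.  250.7]
top [0.511, -0.0465, 0.221] [351.4 250.3]
top [0.5118, -0.0015, 0.14] [326.6 257.2]
```

View pics/crop2.png

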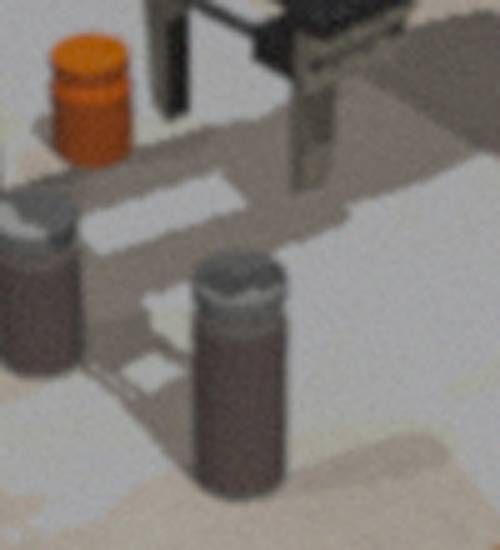

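>>> arm_command(
  targets=[
    [[-1, -1.5, 30], [0, 0, 0], 93],
    [[-1, -1.5, 60], [0, 0, 0], 93],
    [[-1, -1.5, 90], [0, 0, 0], 93],
    [[-1, -1.5, 110], [0, 0, 0], 93],
    [[-1, -1.5, 130], [0, 0, 0], 93],
    [[-1, -1.5, 145], [0, 0, 0], 93],
    [[-1, -1.5, 150], [0, 0, 0], 93],
    [[-1, -1.5, 150], [0, 0, 0], 93],
    [[-1, -1.5, 150], [0, 0, 0], 93],
    [[-1, -1.5, 150], [0, 0, 0], 93],
  ],
  squeeze=12,
)

```text
time_s: 3.0
position: [0.5134, -0.0029, 0.0717]
tool_rot: [0.001, -0.044, 0.999, -0.0]
ft_force: [0.5, -0.2, -0.5]
opening: 0.0929
```

>>> arm_command(
  targets=[
    [[0, 0, 0], [0, 0, 0], 75],
    [[0, 0, 0], [0, 0, 0], 66],
    [[0, 0, 0], [0, 0, 0], 62],
    [[0, 0, 0], [0, 0, 0], 59],
    [[0, 0, 0], [0, 0, 0], 57],
    [[0, 0, 0], [0, 0, 0], 56],
    [[0, 0, 0], [0, 0, 0], 52],
    [[0, 0, 0], [0, 0, 0], 50],
    [[0, 0, 0], [0, 0, 0], 50],
    [[0, 0, 0], [0, 0, 0], 50],
  ],
  squeeze=12,
)

```text
time_s: 4.0
position: [0.5126, -0.0023, 0.0708]
tool_rot: [-0.0, -0.044, 0.999, 0.0]
ft_force: [-0.2, 5.1, 3.4]
opening: 0.0557
```

>>> arm_command(
  targets=[
    [[0, 0, 0], [0, 0, 0], 45],
    [[0, 0, 0], [0, 0, 0], 45],
    [[0, 0, 0], [0, 0, 0], 45],
    [[0, 0, -5], [0, 0, 0], 45],
    [[0, 0, -12], [0, 0, 0], 45],
    [[0, 0, -22], [0, 0, 0], 45],
    [[0, 0, -35], [0, 0, 0], 45],
    [[0, 0, -50], [0, 0, 0], 45],
    [[0, 0, -65], [0, 0, 0], 45],
    [[0, 0, -75], [0, 0, 0], 45],
    [[0, 0, -80], [0, 0, 0], 45],
    [[0, 0, -80], [0, 0, 0], 45],
    [[0, 0, -80], [0, 0, 0], 45],
  ],
  squeeze=30,
)

```text
time_s: 5.3
position: [0.5123, -0.0028, 0.1502]
tool_rot: [-0.0, -0.044, 0.999, 0.0]
ft_force: [-0.8, -0.8, -4.6]
opening: 0.0556
```

```bash
python3 - <<'E'
from h import *
print(go([.580,.2205,.151],95).round(3)); s=snap('scene','scene3.png'); 
c=cv2.imread('pics/scene3.png')[130:250,240:360]; cv2.imwrite('pics/crop3.png',cv2.resize(c,None,fx=5,fy=5,interpolation=2))
E
```

```text
t 5.3 pos [ 0.5123 -0.0028  0.1502] jaw yaw 95.0 q6 -1.88 F [-0.8 -0.8 -4.6] open 0.0556 tilt 0.05
shift [-86.9 216.6  -0.8]
turn [ 0.    -0.001 -0.   ]
turn [-1.000e-03 -0.000e+00  3.141e+00]
[[-0.996 -0.087 -0.001]
 [-0.087  0.996  0.   ]
 [ 0.001  0.    -1.   ]]
```

View pics/crop3.png

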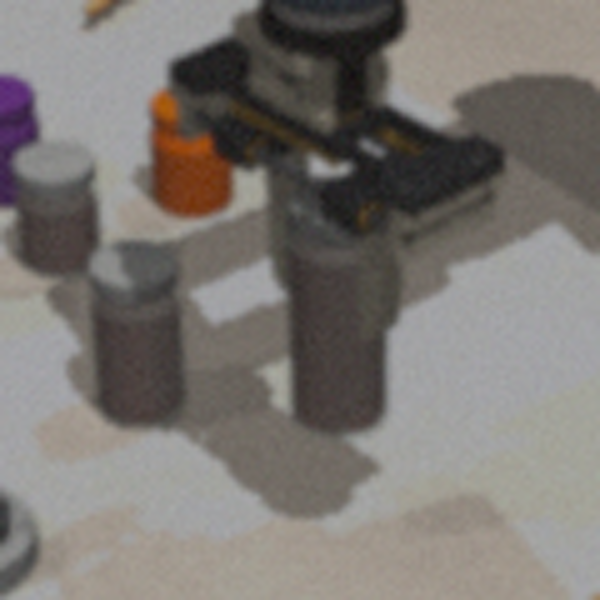

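>>> arm_command(
  targets=[
    [[-3, 8, -1], [0, 0, 0], 45],
    [[-9, 22, -1], [0, 0, 0], 45],
    [[-17, 42, -1], [0, 0, 0], 45],
    [[-26, 64, -1], [0, 0, 0], 45],
    [[-35, 86, -1], [0, 0, 0], 45],
    [[-44, 108, -1], [0, 0, 0], 45],
    [[-53, 130, -1], [0, 0, 0], 45],
    [[-61, 152, -1], [0, 0, 0], 45],
    [[-69, 172, -1], [0, 0, 0], 45],
    [[-76, 190, -1], [0, 0, 0], 45],
    [[-82, 204, -1], [0, 0, 0], 45],
    [[-86, 213, -1], [0, 0, 0], 45],
    [[-87, 216.5, -1], [0, 0, 0], 45],
    [[-87, 216.5, -1], [0, 0, 0], 45],
    [[-87, 216.5, -1], [0, 0, 0], 45],
    [[-87, 216.5, -1], [0, 0, 0], 45],
  ],
)

```text
time_s: 6.95
position: [0.5804, 0.2197, 0.1517]
tool_rot: [-0.0, -0.043, 0.999, -0.0]
ft_force: [0.7, -0.3, -4.3]
opening: 0.0557
```

```bash
python3 - <<'E'
from h import *
go([.580,.2205,.083],95); s=snap('scene','scene4.png'); snap('top','top4.png')
c=cv2.imread('pics/scene4.png')[180:330,280:430]; cv2.imwrite('pics/crop4.png',cv2.resize(c,None,fx=4,fy=4,interpolation=2))
E
```

```text
t 6.95 pos [0.5804 0.2197 0.1517] jaw yaw 94.9 q6 -1.47 F [ 0.7 -0.3 -4.3] open 0.0557 tilt 0.02
shift [ 0.4  0.9 68.7]
turn [-0.    -0.    -0.001]
turn [-0.     0.     3.141]
```

View pics/crop4.png

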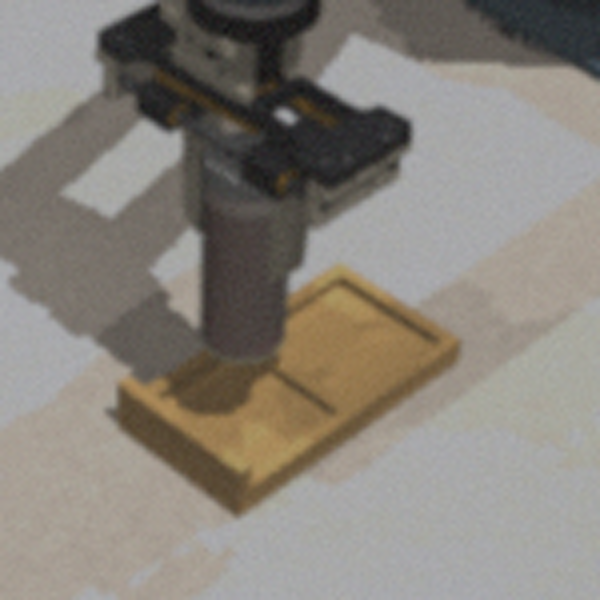

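The tall jar hangs upright over the back bay, with its base at about (240,355) in the crop. Lowering: quickly to about 5 mm above the floor, then slowly.

>>> arm_command(
  targets=[
    [[0, 1, 8], [0, 0, 0], 45],
    [[0, 1, 20], [0, 0, 0], 45],
    [[0, 1, 34], [0, 0, 0], 45],
    [[0, 1, 46], [0, 0, 0], 45],
    [[0, 1, 55], [0, 0, 0], 45],
    [[0, 1, 60], [0, 0, 0], 45],
    [[0, 1, 63], [0, 0, 0], 45],
    [[0, 1, 64], [0, 0, 0], 45],
    [[0, 1, 65], [0, 0, 0], 45],
    [[0, 1, 66], [0, 0, 0], 45],
    [[0, 1, 66], [0, 0, 0], 45],
    [[0, 1, 66], [0, 0, 0], 45],
  ],
)

```text
time_s: 8.25
position: [0.5805, 0.2215, 0.0859]
tool_rot: [0.0, -0.044, 0.999, 0.0]
ft_force: [-0.6, -0.0, -4.6]
opening: 0.0554
```

>>> arm_command(
  targets=[
    [[0, 0, 0.5], [0, 0, 0], 45],
    [[0, 0, 1], [0, 0, 0], 45],
    [[0, 0, 1.5], [0, 0, 0], 45],
    [[0, 0, 2], [0, 0, 0], 45],
    [[0, 0, 2], [0, 0, 0], 45],
    [[0, 0, 2], [0, 0, 0], 45],
  ],
)

```text
time_s: 8.85
position: [0.5804, 0.2214, 0.0836]
tool_rot: [-0.0, -0.044, 0.999, 0.0]
ft_force: [-1.4, -0.1, -4.6]
opening: 0.0559
```

```bash
python3 - <<'E'
from h import *
go([.580,.2205,.083],95)
E
```

```text
t 8.85 pos [0.5804 0.2214 0.0836] jaw yaw 95.0 q6 -1.47 F [-1.4 -0.1 -4.6] open 0.0559 tilt 0.0
shift [ 0.5 -0.9  0.6]
turn [ 0. -0. -0.]
turn [-0.    -0.     3.141]
```

Still hanging, so I'll go down a little more.

>>> arm_command(
  targets=[
    [[0, 0, 0.3], [0, 0, 0], 45],
    [[0, 0, 0.6], [0, 0, 0], 45],
    [[0, 0, 0.8], [0, 0, 0], 45],
    [[0, 0, 0.8], [0, 0, 0], 45],
  ],
)

```text
time_s: 9.25
position: [0.5804, 0.2214, 0.0828]
tool_rot: [-0.0, -0.044, 0.999, -0.0]
ft_force: [-0.1, 0.2, -4.6]
opening: 0.056
```

>>> arm_command(
  targets=[
    [[0, 0, 0.3], [0, 0, 0], 45],
    [[0, 0, 0.6], [0, 0, 0], 45],
    [[0, 0, 0.6], [0, 0, 0], 45],
  ],
)

```text
time_s: 9.55
position: [0.5806, 0.2215, 0.0828]
tool_rot: [0.0, -0.044, 0.999, 0.0]
ft_force: [-0.8, 0.0, 0.3]
opening: 0.0556
```

The floor now carries the weight. Opening slowly.

>>> arm_command(
  targets=[
    [[0, 0, 0], [0, 0, 0], 56],
    [[0, 0, 0], [0, 0, 0], 57],
    [[0, 0, 0], [0, 0, 0], 59],
    [[0, 0, 0], [0, 0, 0], 62],
    [[0, 0, 0], [0, 0, 0], 68],
    [[0, 0, 0], [0, 0, 0], 78],
    [[0, 0, 0], [0, 0, 0], 90],
    [[0, 0, 0], [0, 0, 0], 90],
    [[0, 0, 0], [0, 0, 0], 90],
  ],
  squeeze=10,
)

```text
time_s: 10.45
position: [0.5804, 0.2214, 0.0822]
tool_rot: [-0.0, -0.044, 0.999, 0.0]
ft_force: [0.4, -0.2, 0.2]
opening: 0.0892
```

>>> arm_command(
  targets=[
    [[0, 0, -5], [0, 0, 0], 90],
    [[0, 0, -15], [0, 0, 0], 90],
    [[0, 0, -35], [0, 0, 0], 90],
    [[0, 0, -60], [0, 0, 0], 90],
    [[0, 0, -90], [0, 0, 0], 90],
    [[0, 0, -120], [0, 0, 0], 90],
    [[0, 0, -140], [0, 0, 0], 90],
    [[0, 0, -140], [0, 0, 0], 90],
  ],
)

```text
time_s: 11.25
position: [0.5824, 0.2219, 0.2269]
tool_rot: [0.004, -0.044, 0.999, 0.001]
ft_force: [0.1, -0.3, 0.3]
opening: 0.0897
```

```bash
python3 - <<'E'
from h import *
# short jar ref: top (484.5,-337.4) scene (487.5,-335.5)
go([.486,-.3365,.220],95); s=snap('scene','scene5.png')
c=cv2.imread('pics/scene5.png')[150:330,280:430]; cv2.imwrite('pics/crop5.png',cv2.resize(c,None,fx=3,fy=3,interpolation=2))
E
```

```text
t 11.25 pos [0.5824 0.2219 0.2269] jaw yaw 95.0 q6 -1.47 F [ 0.1 -0.3  0.3] open 0.0897 tilt 0.46
shift [ 144.8 -547.8    5.4]
turn [0.001 0.008 0.   ]
turn [-1.300e-02  1.000e-03 -3.141e+00]
```

View pics/crop5.png

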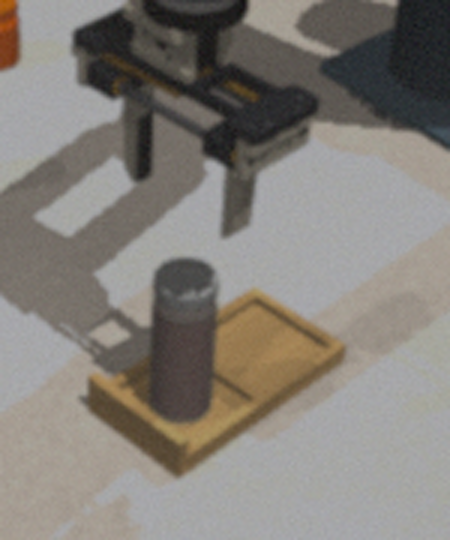

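The tall jar stands in the back bay, clear of the gripper, at (185,340) in the crop. Now over to the short jar.

>>> arm_command(
  targets=[
    [[144, -547, 3], [0, 0, 0], 80],
    [[144, -547, 3], [0, 0, 0], 80],
    [[144, -547, 3], [0, 0, 0], 80],
    [[144, -547, 3], [0, 0, 0], 80],
    [[144, -547, 3], [0, 0, 0], 80],
    [[144, -547, 3], [0, 0, 0], 80],
    [[144, -547, 3], [0, 0, 0], 80],
    [[144, -547, 3], [0, 0, 0], 80],
    [[144, -547, 3], [0, 0, 0], 80],
    [[144, -547, 3], [0, 0, 0], 80],
    [[144, -547, 3], [0, 0, 0], 80],
    [[144, -547, 3], [0, 0, 0], 80],
    [[144, -547, 3], [0, 0, 0], 80],
    [[144, -547, 3], [0, 0, 0], 80],
    [[144, -547, 3], [0, 0, 0], 80],
    [[144, -547, 3], [0, 0, 0], 80],
  ],
)

```text
time_s: 12.9
position: [0.4852, -0.3341, 0.2194]
tool_rot: [0.0, -0.045, 0.999, 0.0]
ft_force: [-0.1, 0.1, 0.2]
opening: 0.0799
```

```bash
python3 - <<'E'
from h import *
go([.486,-.3365,.020],95); s=snap('scene','scene6.png')
c=cv2.imread('pics/scene6.png')[90:220,190:320]; cv2.imwrite('pics/crop6.png',cv2.resize(c,None,fx=4,fy=4,interpolation=2))
s=snap('top','top6.png'); P=pts(s)
for nm,(u0,u1,v0,v1),h in(('tall',(200,270,195,275),.152),('mid',(380,425,225,275),.105)):
    A=P[v0:v1,u0:u1].reshape(-1,3);A=A[abs(A[:,2]-h)<.006];print(nm,len(A),A.mean(0).round(4),np.ptp(A,0).round(3))
A=P[205:235,195:270].reshape(-1,3);A=A[abs(A[:,2]-.04)<.006];print('rail',A.mean(0))
E
```

```text
t 12.9 pos [ 0.4852 -0.3341  0.2194] jaw yaw 95.1 q6 -2.45 F [-0.1  0.1  0.2] open 0.0799 tilt 0.02
shift [ -0.6  -2.5 199.4]
turn [0.    0.    0.002]
turn [-0.000e+00  1.000e-03 -3.139e+00]
tall 482 [0.5767 0.2203 0.1527] [0.051 0.051 0.011]
mid 451 [ 0.5345 -0.1683  0.1055] [0.053 0.051 0.011]
rail [0.62878284 0.21534959 0.04045579]
```

View pics/crop6.png

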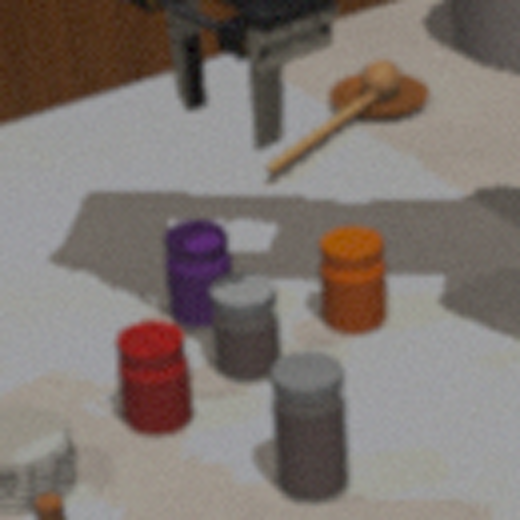

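>>> arm_command(
  targets=[
    [[-1.6, -2.3, 30], [0, 0, 0], 80],
    [[-1.6, -2.3, 65], [0, 0, 0], 80],
    [[-1.6, -2.3, 95], [0, 0, 0], 80],
    [[-1.6, -2.3, 120], [0, 0, 0], 80],
    [[-1.6, -2.3, 142], [0, 0, 0], 80],
    [[-1.6, -2.3, 160], [0, 0, 0], 80],
    [[-1.6, -2.3, 176], [0, 0, 0], 80],
    [[-1.6, -2.3, 190], [0, 0, 0], 80],
    [[-1.6, -2.3, 198], [0, 0, 0], 80],
    [[-1.6, -2.3, 200], [0, 0, 0], 80],
    [[-1.6, -2.3, 200], [0, 0, 0], 80],
    [[-1.6, -2.3, 200], [0, 0, 0], 80],
    [[-1.6, -2.3, 200], [0, 0, 0], 80],
  ],
)

```text
time_s: 14.3
position: [0.4868, -0.3386, 0.0201]
tool_rot: [0.0, -0.044, 0.999, -0.001]
ft_force: [0.7, -0.2, 0.5]
opening: 0.0802
```

>>> arm_command(
  targets=[
    [[0, 0, 0], [0, 0, 0], 72],
    [[0, 0, 0], [0, 0, 0], 66],
    [[0, 0, 0], [0, 0, 0], 62],
    [[0, 0, 0], [0, 0, 0], 59],
    [[0, 0, 0], [0, 0, 0], 57],
    [[0, 0, 0], [0, 0, 0], 56],
    [[0, 0, 0], [0, 0, 0], 52],
    [[0, 0, 0], [0, 0, 0], 50],
    [[0, 0, 0], [0, 0, 0], 50],
    [[0, 0, 0], [0, 0, 0], 50],
  ],
  squeeze=10,
)

```text
time_s: 15.3
position: [0.4863, -0.338, 0.0192]
tool_rot: [-0.0, -0.044, 0.999, 0.0]
ft_force: [-0.1, 3.0, 2.7]
opening: 0.0561
```

>>> arm_command(
  targets=[
    [[0, 0, 0], [0, 0, 0], 45],
    [[0, 0, 0], [0, 0, 0], 45],
    [[0, 0, 0], [0, 0, 0], 45],
    [[0, 0, -5], [0, 0, 0], 45],
    [[0, 0, -12], [0, 0, 0], 45],
    [[0, 0, -24], [0, 0, 0], 45],
    [[0, 0, -40], [0, 0, 0], 45],
    [[0, 0, -60], [0, 0, 0], 45],
    [[0, 0, -80], [0, 0, 0], 45],
    [[0, 0, -100], [0, 0, 0], 45],
    [[0, 0, -120], [0, 0, 0], 45],
    [[0, 0, -136], [0, 0, 0], 45],
    [[0, 0, -146], [0, 0, 0], 45],
    [[0, 0, -150], [0, 0, 0], 45],
    [[0, 0, -150], [0, 0, 0], 45],
    [[0, 0, -150], [0, 0, 0], 45],
  ],
  squeeze=25,
)

```text
time_s: 16.9
position: [0.486, -0.3379, 0.1685]
tool_rot: [-0.0, -0.044, 0.999, 0.0]
ft_force: [0.1, 0.8, -2.7]
opening: 0.0557
```

```bash
python3 - <<'E'
from h import *
go([.480,.212,.17],95); s=snap('scene','scene7.png')
c=cv2.imread('pics/scene7.png')[90:220,190:320]; cv2.imwrite('pics/crop7.png',cv2.resize(c,None,fx=4,fy=4,interpolation=2))
E
```

```text
t 16.9 pos [ 0.486  -0.3379  0.1685] jaw yaw 95.0 q6 -2.45 F [ 0.1  0.8 -2.7] open 0.0557 tilt 0.07
shift [-41.9 548.4  -1. ]
turn [ 0.001 -0.001 -0.   ]
turn [-1.000e-03 -1.000e-03  3.141e+00]
```

View pics/crop7.png

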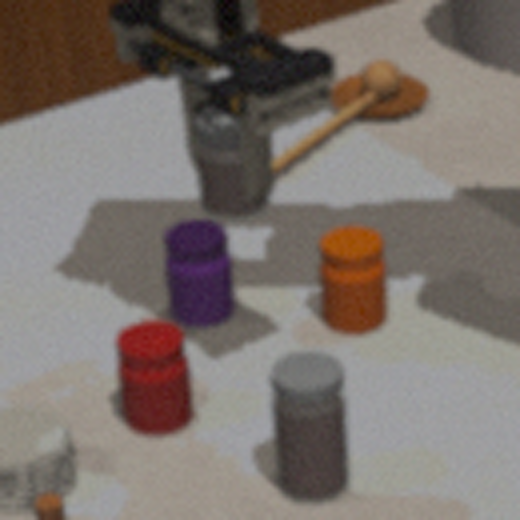

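The short jar is held upright at about (235,170) in the crop, and the look-alikes and the middle jar are undisturbed. Carrying it across.

>>> arm_command(
  targets=[
    [[-1, 8, -1], [0, 0, 0], 45],
    [[-2, 24, -1], [0, 0, 0], 45],
    [[-4, 50, -1], [0, 0, 0], 45],
    [[-6, 82, -1], [0, 0, 0], 45],
    [[-9, 118, -1], [0, 0, 0], 45],
    [[-12, 154, -1], [0, 0, 0], 45],
    [[-15, 190, -1], [0, 0, 0], 45],
    [[-17, 226, -1], [0, 0, 0], 45],
    [[-20, 262, -1], [0, 0, 0], 45],
    [[-23, 298, -1], [0, 0, 0], 45],
    [[-26, 334, -1], [0, 0, 0], 45],
    [[-28, 370, -1], [0, 0, 0], 45],
    [[-31, 406, -1], [0, 0, 0], 45],
    [[-34, 442, -1], [0, 0, 0], 45],
    [[-36, 476, -1], [0, 0, 0], 45],
    [[-38, 506, -1], [0, 0, 0], 45],
    [[-40, 530, -1], [0, 0, 0], 45],
    [[-41, 543, -1], [0, 0, 0], 45],
    [[-41.5, 548, -1], [0, 0, 0], 45],
    [[-41.5, 548, -1], [0, 0, 0], 45],
  ],
)

```text
time_s: 18.95
position: [0.4795, 0.2116, 0.1701]
tool_rot: [-0.0, -0.044, 0.999, -0.0]
ft_force: [0.2, -0.6, -2.1]
opening: 0.056
```

>>> arm_command(
  targets=[
    [[0, 0, 0], [0, 0, 0], 45],
    [[0, 0, 0], [0, 0, 0], 45],
  ],
)

```text
time_s: 19.15
position: [0.4801, 0.2103, 0.1702]
tool_rot: [-0.0, -0.043, 0.999, -0.0]
ft_force: [-0.2, -0.8, -2.4]
opening: 0.0554
```

```bash
python3 - <<'E'
from h import *
go([.480,.2117,.031],95); s=snap('scene','scene8.png')
c=cv2.imread('pics/scene8.png')[180:330,280:430]; cv2.imwrite('pics/crop8.png',cv2.resize(c,None,fx=4,fy=4,interpolation=2))
E
```

```text
t 19.15 pos [0.4801 0.2103 0.1702] jaw yaw 94.9 q6 -1.46 F [-0.2 -0.8 -2.4] open 0.0554 tilt 0.02
shift [ -0.    1.4 139.2]
turn [-0.    -0.    -0.001]
turn [-0.00e+00  1.00e-03  3.14e+00]
```

View pics/crop8.png

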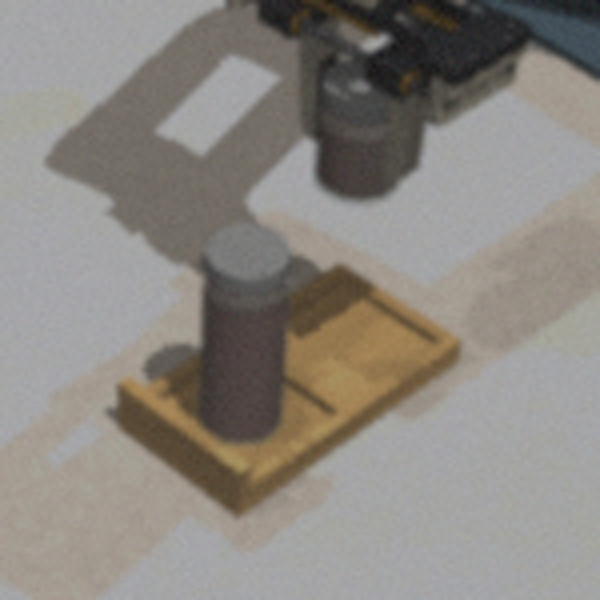

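The short jar hangs above the front bay, well clear of the tall jar. Lowering.

>>> arm_command(
  targets=[
    [[0, 1, 8], [0, 0, 0], 45],
    [[0, 1, 22], [0, 0, 0], 45],
    [[0, 1, 40], [0, 0, 0], 45],
    [[0, 1, 60], [0, 0, 0], 45],
    [[0, 1, 80], [0, 0, 0], 45],
    [[0, 1, 98], [0, 0, 0], 45],
    [[0, 1, 112], [0, 0, 0], 45],
    [[0, 1, 122], [0, 0, 0], 45],
    [[0, 1, 129], [0, 0, 0], 45],
    [[0, 1, 133], [0, 0, 0], 45],
    [[0, 1, 135], [0, 0, 0], 45],
    [[0, 1, 136], [0, 0, 0], 45],
    [[0, 1, 136], [0, 0, 0], 45],
    [[0, 1, 136], [0, 0, 0], 45],
  ],
)

```text
time_s: 20.6
position: [0.4802, 0.2124, 0.0347]
tool_rot: [0.0, -0.044, 0.999, 0.0]
ft_force: [-0.0, 0.1, -1.3]
opening: 0.0557
```

>>> arm_command(
  targets=[
    [[0, 0, 0.5], [0, 0, 0], 45],
    [[0, 0, 1], [0, 0, 0], 45],
    [[0, 0, 1.5], [0, 0, 0], 45],
    [[0, 0, 2], [0, 0, 0], 45],
    [[0, 0, 2.4], [0, 0, 0], 45],
    [[0, 0, 2.4], [0, 0, 0], 45],
    [[0, 0, 2.4], [0, 0, 0], 45],
  ],
)

```text
time_s: 21.3
position: [0.4799, 0.2123, 0.0318]
tool_rot: [-0.0, -0.044, 0.999, -0.0]
ft_force: [0.2, -0.9, -2.0]
opening: 0.0556
```

>>> arm_command(
  targets=[
    [[0, 0, 0.4], [0, 0, 0], 45],
    [[0, 0, 0.7], [0, 0, 0], 45],
    [[0, 0, 0.7], [0, 0, 0], 45],
  ],
)

```text
time_s: 21.6
position: [0.48, 0.2123, 0.0313]
tool_rot: [0.0, -0.044, 0.999, 0.0]
ft_force: [0.6, -0.5, -0.5]
opening: 0.0559
```

>>> arm_command(
  targets=[
    [[0, 0, 0.3], [0, 0, 0], 45],
    [[0, 0, 0.5], [0, 0, 0], 45],
    [[0, 0, 0.5], [0, 0, 0], 45],
  ],
)

```text
time_s: 21.9
position: [0.48, 0.2123, 0.0312]
tool_rot: [0.0, -0.044, 0.999, -0.0]
ft_force: [-1.8, -0.9, 4.5]
opening: 0.056
```

>>> arm_command(
  targets=[
    [[0, 0, 0], [0, 0, 0], 56],
    [[0, 0, 0], [0, 0, 0], 57],
    [[0, 0, 0], [0, 0, 0], 59],
    [[0, 0, 0], [0, 0, 0], 62],
    [[0, 0, 0], [0, 0, 0], 68],
    [[0, 0, 0], [0, 0, 0], 78],
    [[0, 0, 0], [0, 0, 0], 85],
    [[0, 0, 0], [0, 0, 0], 85],
    [[0, 0, 0], [0, 0, 0], 85],
  ],
  squeeze=10,
)

```text
time_s: 22.8
position: [0.48, 0.2123, 0.0307]
tool_rot: [0.0, -0.044, 0.999, -0.0]
ft_force: [-0.2, -0.5, 0.0]
opening: 0.0848
```

>>> arm_command(
  targets=[
    [[0, 0, -5], [0, 0, 0], 85],
    [[0, 0, -15], [0, 0, 0], 85],
    [[0, 0, -35], [0, 0, 0], 85],
    [[0, 0, -60], [0, 0, 0], 85],
    [[0, 0, -90], [0, 0, 0], 85],
    [[0, 0, -120], [0, 0, 0], 85],
    [[0, 0, -150], [0, 0, 0], 85],
    [[0, 0, -180], [0, 0, 0], 85],
    [[0, 0, -200], [0, 0, 0], 85],
    [[30, -40, -200], [0, 0, 0], 85],
    [[50, -80, -200], [0, 0, 0], 85],
    [[70, -120, -200], [0, 0, 0], 85],
    [[80, -160, -200], [0, 0, 0], 85],
    [[80, -160, -200], [0, 0, 0], 85],
    [[80, -160, -200], [0, 0, 0], 85],
  ],
)

```text
time_s: 24.3
position: [0.4143, 0.0454, 0.2316]
tool_rot: [0.001, -0.042, 0.999, 0.0]
ft_force: [0.3, 0.8, 0.5]
opening: 0.0851
```

```bash
python3 - <<'E'
from h import *
go([.48,.21,.2]); s=snap('scene','scene9.png'); s=snap('top','top9.png'); P=pts(s)
for nm,(u0,u1,v0,v1),h in(('tall',(200,270,195,275),.152),('mid',(380,425,225,275),.105),('short',(200,270,240,310),.087),('crock',(40,130,270,345),.118),('key',(345,395,165,215),.02)):
    A=P[v0:v1,u0:u1].reshape(-1,3);A=A[abs(A[:,2]-h)<.006];print(nm,len(A),A.mean(0).round(4),np.ptp(A,0).round(3))
c=np.hstack([cv2.imread('pics/scene9.png')[150:350,190:450],cv2.imread('pics/top9.png')[150:350,190:450]]); cv2.imwrite('pics/crop9.png',cv2.resize(c,None,fx=1.5,fy=1.5,interpolation=2))
E
```

```text
t 24.3 pos [0.4143 0.0454 0.2316] jaw yaw 94.8 q6 -1.82 F [0.3 0.8 0.5] open 0.0851 tilt 0.1
shift [-79.2 158.5  31.8]
tall 488 [0.5766 0.2202 0.1526] [0.052 0.052 0.011]
mid 456 [ 0.5343 -0.168   0.1055] [0.052 0.05  0.012]
short 423 [0.482  0.2136 0.0878] [0.108 0.046 0.012]
crock 553 [0.415  0.5239 0.119 ] [0.095 0.1   0.012]
key 476 [ 0.6919 -0.1071  0.0222] [0.087 0.088 0.012]
```

View pics/crop9.png

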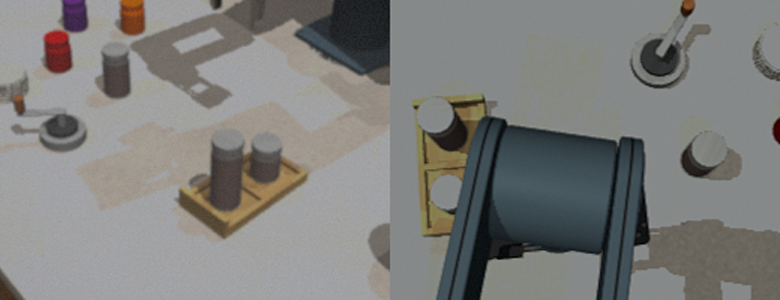

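Both jars stand upright in their bays: tall at (228,170) and short at (265,157) in the left half. The bystanders haven't moved. I'll let the arm come to rest, then hand in.

>>> arm_command(
  targets=[
    [[0, 0, 0], [0, 0, 0], 85],
    [[0, 0, 0], [0, 0, 0], 85],
    [[0, 0, 0], [0, 0, 0], 85],
  ],
)

```text
time_s: 24.7
position: [0.4142, 0.0468, 0.2305]
tool_rot: [-0.0, -0.044, 0.999, 0.0]
ft_force: [1.3, 0.2, 0.2]
opening: 0.085
```

```bash
python3 - <<'E'
from h import *
print(r.finish_job())
E
```

```text
the job is handed in; nothing more can be done
None
```

I stood the tall jar in the back bay first, then the short grey jar in the front bay. I handed the job in at about 25 s of the 69 s allowed, with the arm clear of everything.

- **Setting down:** I lowered each jar in small steps until the wrist force showed the tray floor taking its weight. Each jar was released only then.
- **Jars in the tray:** The last pictures show both jars upright in their bays. The tall jar moved only 0.1 mm in the camera reading while I loaded the short one. The arm partly hid the short jar from the top camera, so I confirmed its position from the scene view and the tool position rather than a clean measurement.
- **Bystanders:** The middle jar, crock and key measured within about 1 mm of where they started. I did not measure the lid stack again; the arm stayed well away from it.
- **Disagreement:** The two cameras differed by about 3–4 mm in x. I used values in between, which matched where the gripper closed on the jars.

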